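Turn a box cover over against the bench stop

ROBOT

A 6-joint arm with a two-finger parallel gripper is mounted at the origin on a cart in front of the work surface, level with it; the furniture and walls round the work are solid. World frame = base frame: x ahead of the robot, y to its left, z up, the work surface at z = 0. Lengths are in mm, angles in rad, forces in N, time in s.
With the tool pointing down it reaches from about 300 to 750 mm from the base axis. Payload 8.5 kg.
Tool frame: the origin (TCP) lies at the centre of the arm's flange, where the gripper is bolted on; the fingertips stand 173 mm ahead of it and the grasp point (between the pads) lies 155 mm ahead of it; z points along the fingers, y is the line along which they close (so a half turn about z gives the same grasp; the last joint's range is limited). The gripper opens to 85 mm and grips with 20 to 120 N. Pads are 22 mm wide; open, the fingers measure 114 mm over their backs; the gripper's body (76 mm by 85 mm) begins 54 mm behind the grasp point. The pads swing forward as they close: fully open they stand 13 mm farther back than shut.
Start: joints at [1.033, 0.381, 1.297, -0, 1.464, -0.215], TCP at [174.464, 521.578, 404.722] pointing down, gripper open.
Joint ranges: [-3.11, 3.11], [-0.89, 2.33], [0.22, 2.48], [-1.42, 4.56], [0.17, 2.85], [-2.88, 2.88]. Speed limits (rad/s): [2.39, 2.39, 3.14, 3.14, 3.14, 3.14].

INTERFACE

Orientations are given as a unit quaternion [x, y, z, w].
In Python, from station import readout, eyes, ctrl gives the robot as it stands.
- The arm moves only by the tool servo_tool, never from a script. Its arguments are lists of equal length, an entry for each row: "claw": the gripper command: -1 is fully open, 1 is shut, values between are in proportion; "offset": the shift along the tool's x, y, z in mm, a list of three; "rot": the turn, a rotation vector about the tool's x, y, z in rad, a list of three. A call has 1 to 12 rows; each row shifts and turns the commanded pose from where the row before left it, along the tool's axes as they then stand; what a row does not reach is not made up. A row lasts 1/8 s, in which the tool goes at most 62.5 mm and 10.7 degrees, less where a joint would pass 70% of its speed; a pose out of reach is approached as far as the arm can. A call with a gripper value outside its range is refused whole. The fingers move at their own pace and stop on an object; the grip force is fixed at half the most. Time passes only in rows, so rows that do not move let the fingers close. It gives the time, the measured TCP pose, the force, the opening and the grip force at its end, in the units of the state.
- readout.observe(): the state, without advancing time (a new reading comes with each control period).
- eyes.read_camera(name): name is "scene" or "top" or "wrist"; returns a dict with "img" (384x512x3 uint8, red, green, blue), "fx", "fy", "cx", "cy" (pixels), "T" (4x4, takes a point from camera to world coordinates). Camera axes: x right, y down, z forward; pixel columns grow to the right and rows downward; lengths in mm; the calibration is good to about 2 mm. A picture is of the moment at which its call begins. There is no depth.
- ctrl.hand_in(): hands the job in; it is judged then, once.
The state is a dict: "clock": time; "q": joint angles; "qvel": joint speeds; "effort": joint torques, N m; "tcp_pos": TCP position; "orientation": TCP orientation; "ft_force": force on the tool from outside, world axes, zero at the start; "ft_torque": the same for the moment, N m; "opening": finger opening in mm; "grasp_force": force on a finger pad.
Only numpy, scipy, OpenCV 4.12 (cv2) and the standard library are available. Lean on these libraries where they do the work, as an engineer would, in place of code of your own. Each camera call takes 0.05 s, during which the arm holds its last target. There are 200 camera calls.

TASK

The shallow metal cover lies open side down in front of the steel stop that is screwed to the bench. Without ever picking it up, push it with the fingertips against the stop until its far edge rides up the stop's two arms and it stands leaning there; then reach over behind the stop and push its raised edge back towards the robot through the gap, so that it flips over and comes to rest flat on the bench, open side up, right in front of the stop. Leave the tape measure, the V-block and the nut where they are.

Things in the scene. Friction and masses are not known exactly. Their poses are not given: they have to be found in the camera images.
- cover: Shallow aluminium box cover, 80 mm (x) by 130 mm (y) by 10 mm deep (z), 0.11 to 0.23 kg: 4 mm panel with a 6 mm wide rim all round, hollow 6 mm deep on one side. Origin: centre of the open (rim) side, on the bench at the start. +z points from the open to the plain side: up at the start, must point down at the end. +x at the start points within 0.2 rad of the stop's x. Friction 0.5 to 0.7.
- edge_front (a point): Middle of the cover's outer edge face at its own -x end (40 mm from the centre, half way up the 10 mm depth); at the start the edge nearer the robot, the one to push on. With the cover leaning at 54 degrees, this edge's foremost corner is 8 mm in front of the toes and only 6 mm high, so the fingertip must stay close to the bench.
- edge_back (a point): Middle of the cover's outer edge face at its own +x end; at the start the edge nearer the stop, the one that rides up. With the lower edge pushed up to the stop's toes the cover leans by itself at about 54 degrees, this edge 64 to 71 mm high and 39 to 48 mm behind the toes.
- stop: Fixed steel stop: two upright arms of bent flat bar, each 18 mm wide, centred 41 mm left and right of the middle. Origin: on the bench midway between the arms, on the line of their toes (where their faces leave the bench); x horizontal, away from the robot, square to the toes; y left along the toes. Faces rise ever steeper (33 to 76 degrees) through x 14, z 9 mm; x 26, z 20; x 34, z 32; x 40, z 45; to the top at x 44, z 60.
- stop_gap (a point): Point in the middle of the open gap (64 mm wide) between the stop's arms, 70 mm behind the toes, 35 mm above the bench: a finger put down here, behind the leaning cover, can move straight through the gap towards the robot. Posts behind the arms end 57 mm behind the toes. In the gap lies a base plate 6 mm high, from 22 to 92 mm behind the toes. Two 10 mm high screw heads at 76 mm, 41 mm aside.
- stop_toe (a point): Same point as the stop's origin: middle of the toe line, on the bench. The tipped cover can balance upright here on its 10 mm edge; it falls over, open side up, only when its raised edge is pushed about 15 degrees past upright, some 30 mm in front of the toe line.
- tape_measure: Yellow tape measure, 66 x 85 x 37 mm, left of the stop; origin at the centre of its underside. To be left alone.
- v_block_a: Steel V-block, 50 x 50 x 34 mm, right of the cover; origin at the centre of its underside. To be left alone.
- nut_30: Rusty hexagon nut, 30 x 34 x 24 mm, behind the stop to the right; origin at the centre of its underside. To be left alone.
Things that resemble listed ones, but are neither listed nor needed, are in the scene too. Several things have the shape of the cover; the one meant has the colours described above.

How it is judged (in metres and radians):
On the way:
1. the cover stands tipped up (more than 43 degrees), leaning on the stop with its far edge up (angle between cover's own z axis and vertical between 0.75 and 1.5 rad and height (world z) of edge_back above 0.04 m and contact force between cover and stop above 0.05 N), for 0.2 s.
At the end, for the whole second after the job is handed in: The cover lies flat (within 8 degrees) and at rest on the bench, open side up, its centre in front of the stop's toes, at most 130 mm from their line and 70 mm to either side of the stop's middle; the tape measure, V-block and nut are within 20 mm of where they stood (angle between cover's own z axis and vertical above 3 rad and height (world z) of cover between 0.006 and 0.014 m and x of cover in the frame of stop between -0.13 and 0 m and y of cover in the frame of stop between -0.07 and 0.07 m and linear speed of cover below 0.02 m/s and distance of each of tape_measure, v_block_a, nut_30 from where it was at the start of the episode below 0.02 m); the robot touches nothing.
It fails at once if the cover is lifted off the bench (both its edges more than 25 mm up at once) (height (world z) of each of edge_front, edge_back above 0.032 m).
It fails at once if the tape measure, the V-block or the nut is moved more than 20 mm (distance of any of tape_measure, v_block_a, nut_30 from where it was at the start of the episode above 0.02 m).
It also fails if it takes over 56 s, if anything falls off the work surface, if the arm or the gripper's body presses on something with over 40 N, if the wrist force passes 120 N, or if a joint passes its speed limit or range.

## Working session

There is one attempt and no reset: what is moved stays moved. The work goes in short steps, Python scripts to look and compute and a tool call to move; the robot and the scene stay as the last step left them, time stands still between calls to the robot, and variables do not carry over. Pictures are saved under pics/ and viewed, at most 10 in all, crops included, and the job is handed in when it is done.

Besides the shell and the picture viewer there is one more tool, called after "Emit:" as name(argument=value, ...) on one line, values as JSON. servo_tool: Moves the arm, as the interface text tells. Its arguments: {"type":"object","properties":{"claw":{"type":"array","items":{"type":"number"}},"offset":{"type":"array","items":{"type":"array","items":{"type":"number"}}},"rot":{"type":"array","items":{"type":"array","items":{"type":"number"}}}},"required":["claw","offset","rot"]}

```bash
mkdir -p pics
cat > h.py <<'E'
import numpy as np, cv2, json
from station import readout, eyes, ctrl
def snap(name,fn):
    c=eyes.read_camera(name); cv2.imwrite('pics/'+fn+'.png',c['img'][:,:,::-1])
    np.savez(fn+'.npz',**{k:np.array(v) for k,v in c.items()}); return c
def ray(c,u,v,z=0):
    T=np.array(c['T']); d=T[:3,:3]@np.array([(u-c['cx'])/c['fx'],(v-c['cy'])/c['fy'],1]); o=T[:3,3]
    return (o+d*(z-o[2])/d[2]).round(1)
def proj(c,p):
    T=np.array(c['T']); q=T[:3,:3].T@(np.array(p)-T[:3,3]); return (c['fx']*q[0]/q[2]+c['cx'],c['fy']*q[1]/q[2]+c['cy'])
E
python3 - <<'E'
from h import *
a=snap('top','t1');b=snap('scene','s1')
cv2.imwrite('pics/m1.png',cv2.resize(a['img'][:,:,::-1],(800,600),interpolation=cv2.INTER_CUBIC))
print(np.array(a['T']).round(2),a['fx']); print(readout.observe())
E
```

```text
[[ 1.0000e-02 -9.9000e-01  1.6000e-01  4.2292e+02]
 [-1.0000e+00 -1.0000e-02  1.0000e-02 -1.0776e+02]
 [-1.0000e-02 -1.6000e-01 -9.9000e-01  9.9494e+02]
 [ 0.0000e+00  0.0000e+00  0.0000e+00  1.0000e+00]] 423.9363819972683
{'clock': 0.1, 'q': array([ 1.03268501e+00,  3.81151725e-01,  1.29815657e+00, -5.10036196e-07,
        1.46359058e+00, -2.15302856e-01]), 'qvel': array([ 1.44644104e-03, -2.04485970e-03, -2.43067656e-03,  1.50531799e-03,
        2.74466459e-04, -9.49588472e-05]), 'effort': array([ 3.75343719e-03, -4.49220157e+01, -2.31654936e+01, -2.05649885e-04,
        3.76460346e-03, -3.97608278e-05]), 'tcp_pos': array([174.46321197, 521.56062196, 404.17053832]), 'orientation': array([ 1.60704282e-01,  9.87002385e-01, -6.07408900e-04, -2.40017996e-04]), 'ft_force': array([ 0.0502004 ,  0.36902359, -0.29973531]), 'ft_torque': array([-0.02158063, -0.00692121,  0.01423346]), 'grasp_force': 0.0, 'opening': 85.0504373671156}
```

View pics/m1.png

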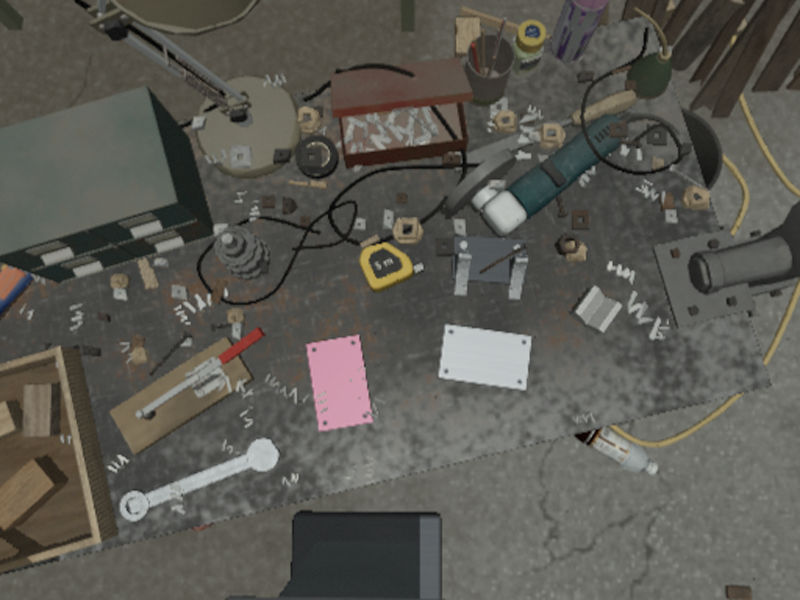

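View pics/s1.png

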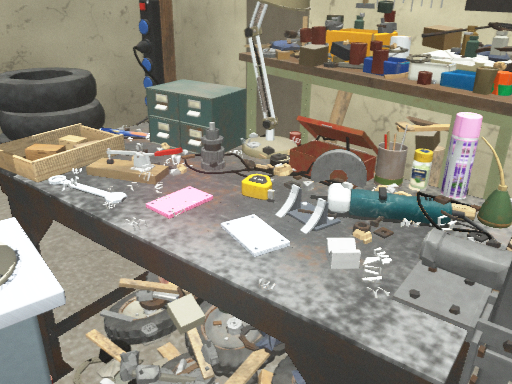

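The aluminium cover is at about (485,357) in the enlarged top view and the stop's toes are near (461,296) and (517,298). The pink plate is a decoy. I'll zoom in on the stop and cover.

Run:
```python
from h import *
c=np.load('t1.npz'); im=c['img'][140:260,270:430,::-1]
cv2.imwrite('pics/z1.png',cv2.resize(im,(800,600),interpolation=cv2.INTER_CUBIC))
for n,(u,v),z in [('c',(447,326),10),('c',(531,333),10),('c',(526,388),10),('c',(439,378),10),('toe',(461,296),0),('toe',(517,298),0),('tape',(385,266),37),('vb',(598,309),34),('nut',(571,246),24)]:
    print(n,ray(c,u/1.5625,v/1.5625,z))
```

```text
c [ 544.  -159.1   10. ]
c [ 534.4 -284.2   10. ]
c [ 453.  -275.1   10. ]
c [ 466.6 -147.1   10. ]
toe [ 591.3 -180.9    0. ]
toe [ 588.8 -266.     0. ]
tape [629.2 -66.2  37. ]
vb [ 567.7 -378.5   34. ]
nut [ 664.5 -344.6   24. ]
```

View pics/z1.png

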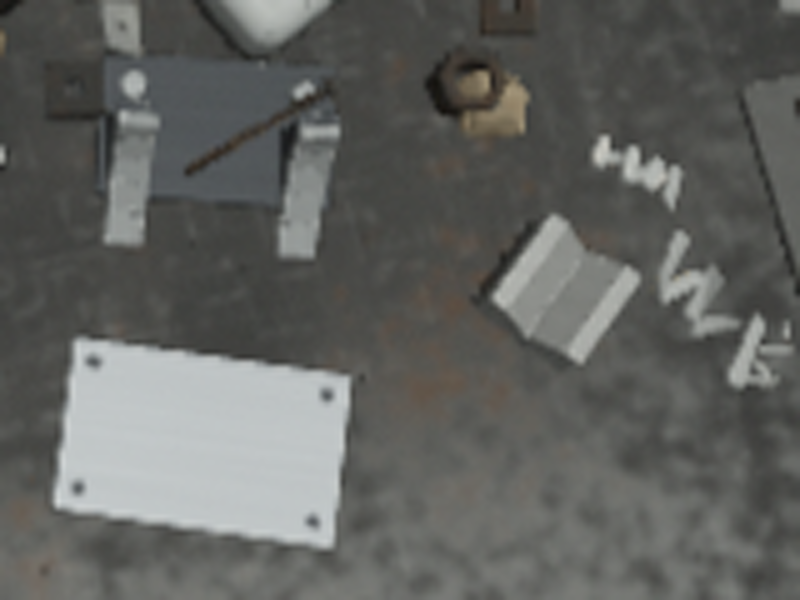

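The close-up shows cover corners at (75,338), (351,375), (333,549) and (53,508). The toe middles are at (124,244) and (297,257). A thin rod lies across the base plate in the gap.

Run:
```python
from h import *
from scipy.spatial.transform import Rotation as R
c=np.load('t1.npz')
f=lambda u,v,z: ray(c,270+u/5-.4,140+v/5-.4,z)
P=np.array([f(*p,10) for p in [(75,338),(351,375),(333,549),(53,508)]])
print(P, 'centre',P.mean(0)); yax=(P[0]-P[1])+(P[3]-P[2]); print('yaw cover',np.arctan2(-yax[0],yax[1]))
L,Rr=f(124,244,0),f(297,257,0); print(L,Rr,(L+Rr)/2,np.linalg.norm(L-Rr)); d=L-Rr; print('yaw stop',np.arctan2(-d[0],d[1]))
print('top',f(138,118,60),f(318,131,60))
print('rod',f(188,172,8),f(330,90,8))
o=readout.observe(); print(R.from_quat(o['orientation']).as_matrix().round(3))
```

```text
[[ 547.3 -155.6   10. ]
 [ 530.9 -284.1   10. ]
 [ 450.5 -274.    10. ]
 [ 468.2 -145.4   10. ]] centre [ 499.225 -214.775   10.   ]
yaw cover -0.13186358173381516
[ 593.8 -179.4    0. ] [ 588.1 -261.5    0. ] [ 590.95 -220.45    0.  ] 82.29763058557639
yaw stop -0.06931629782107801
top [ 641.3 -181.7   60. ] [ 635.8 -262.7   60. ]
rod [ 627.3 -209.4    8. ] [ 667.7 -277.4    8. ]
[[-0.948  0.317 -0.001]
 [ 0.317  0.948 -0.001]
 [ 0.    -0.001 -1.   ]]
```

Emit:
servo_tool(claw=[-1,-1,-1,-1,-1,-1,-1,-1,-1,-1,-1,-1], offset=[[0,0,0],[0,0,0],[-15,-30,0],[-25,-55,0],[-25,-55,0],[-25,-55,0],[-25,-55,0],[-25,-55,0],[-25,-55,0],[-25,-55,0],[-25,-55,0],[0,0,0]], rot=[[0,0,-0.128],[0,0,-0.128],[0,0,0],[0,0,0],[0,0,0],[0,0,0],[0,0,0],[0,0,0],[0,0,0],[0,0,0],[0,0,0],[0,0,0]])

```text
clock: 1.6
tcp_pos: [358.7, 35.0, 404.5]
orientation: [0.037, 0.999, -0.0, -0.0]
ft_force: [-0.8, -0.3, 0.1]
opening: 85.5
grasp_force: 0.0
```

Emit:
servo_tool(claw=[-1,-1,-1,-1,-1,-1,-1], offset=[[-17,-48,0],[-17,-48,10],[-17,-48,30],[-17,-48,40],[-17,-48,40],[0,0,40],[0,0,0]], rot=[[0,0,0],[0,0,0],[0,0,0],[0,0,0],[0,0,0],[0,0,0],[0,0,0]])

```text
clock: 2.48
tcp_pos: [425.3, -202.4, 245.6]
orientation: [0.033, 0.999, 0.002, -0.003]
ft_force: [-0.0, -0.3, 0.2]
opening: 85.2
grasp_force: 0.0
```

Run:
```python
from h import *
w=snap('wrist','w1'); o=readout.observe(); print(o['tcp_pos'],o['ft_force'],o['clock']); print(np.array(w['T']).round(2))
cv2.imwrite('pics/w1b.png',cv2.resize(w['img'][:,:,::-1],(768,576)))
```

```text
[ 425.64359654 -202.4864563   247.42318217] [ 0.41094973 -1.01354649  1.22401185] 2.525
[[ 7.0000e-02  9.6000e-01  2.9000e-01  3.4982e+02]
 [ 1.0000e+00 -6.0000e-02 -2.0000e-02 -1.9655e+02]
 [ 0.0000e+00  2.9000e-01 -9.6000e-01  2.1527e+02]
 [ 0.0000e+00  0.0000e+00  0.0000e+00  1.0000e+00]]
```

View pics/w1b.png

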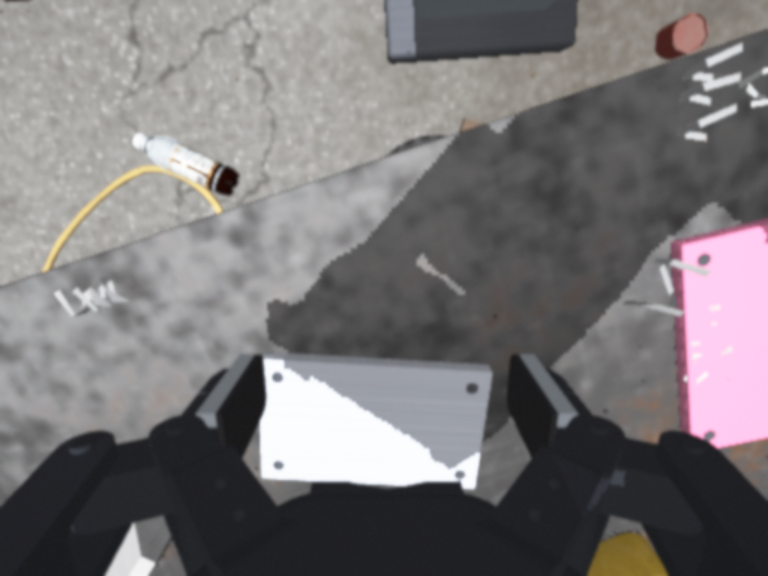

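The wrist view shows the open fingers just short of the cover, straddling the push line. Its near edge spans (266,360) to (492,368), and the finger line is roughly centred. Next I'll lower and feel for the bench.

Emit:
servo_tool(claw=[-1,-1,-1,-1,-1], offset=[[0,-7,20],[0,0,30],[0,0,15],[0,0,3],[0,0,0]], rot=[[0,0,0],[0,0,0],[0,0,0],[0,0,0],[0,0,0]])

```text
clock: 3.15
tcp_pos: [425.4, -210.2, 180.9]
orientation: [0.033, 0.999, -0.001, 0.001]
ft_force: [0.5, 0.5, 0.6]
opening: 85.7
grasp_force: 0.0
```

Emit:
servo_tool(claw=[-1,-1,-1], offset=[[0,0,2],[0,0,2],[0,0,0]], rot=[[0,0,0],[0,0,0],[0,0,0]])

```text
clock: 3.52
tcp_pos: [425.0, -210.4, 175.6]
orientation: [0.033, 0.999, -0.0, 0.0]
ft_force: [0.0, -0.3, -0.5]
opening: 85.4
grasp_force: 0.0
```

Emit:
servo_tool(claw=[-1,-1,-1,-1], offset=[[0,0,4],[0,0,3],[0,0,2],[0,0,0]], rot=[[0,0,0],[0,0,0],[0,0,0],[0,0,0]])

```text
clock: 4.03
tcp_pos: [425.0, -210.4, 166.3]
orientation: [0.033, 0.999, 0.0, -0.0]
ft_force: [0.5, 0.2, 0.2]
opening: 85.4
grasp_force: 0.0
```

Emit:
servo_tool(claw=[-1,-1], offset=[[0,0,2],[0,0,0]], rot=[[0,0,0],[0,0,0]])

```text
clock: 4.28
tcp_pos: [425.0, -210.4, 164.4]
orientation: [0.033, 0.999, 0.0, -0.0]
ft_force: [-1.0, -0.4, -0.2]
opening: 85.4
grasp_force: 0.0
```

Emit:
servo_tool(claw=[-1,-1], offset=[[0,0,2],[0,0,0]], rot=[[0,0,0],[0,0,0]])

```text
clock: 4.53
tcp_pos: [425.0, -210.4, 162.4]
orientation: [0.033, 0.999, 0.0, -0.0]
ft_force: [0.4, 0.5, 0.1]
opening: 85.4
grasp_force: 0.0
```

Emit:
servo_tool(claw=[-1,-1,-1,-1], offset=[[0,0,1],[0,0,0],[0,0,1],[0,0,0]], rot=[[0,0,0],[0,0,0],[0,0,0],[0,0,0]])

```text
clock: 5.03
tcp_pos: [425.0, -210.4, 160.5]
orientation: [0.033, 0.999, 0.0, -0.0]
ft_force: [-0.3, -0.2, -0.1]
opening: 85.7
grasp_force: 0.0
```

Emit:
servo_tool(claw=[-1,-1], offset=[[0,0,1],[0,0,0]], rot=[[0,0,0],[0,0,0]])

```text
clock: 5.28
tcp_pos: [424.9, -210.4, 160.2]
orientation: [0.033, 0.999, -0.0, 0.0]
ft_force: [-2.4, 0.7, 10.8]
opening: 85.7
grasp_force: 5.4
```

Emit:
servo_tool(claw=[-1,-1], offset=[[0,0,1],[0,0,0]], rot=[[0,0,0],[0,0,0]])

```text
clock: 5.52
tcp_pos: [424.9, -210.3, 160.2]
orientation: [0.033, 0.999, -0.0, 0.001]
ft_force: [-5.3, 3.0, 24.5]
opening: 85.5
grasp_force: 12.5
```

Emit:
servo_tool(claw=[-1,-1,-1,-1,-1,-1,-1,-1,-1,-1,-1,-1], offset=[[0,0,-4],[-5,0,0],[-8,0,0],[-8,0,0],[-8,0,0],[-8,0,0],[-8,0,0],[-8,0,0],[-8,0,0],[-8,0,0],[-5,0,0],[0,0,0]], rot=[[0,0,0],[0,0,0],[0,0,0],[0,0,0],[0,0,0],[0,0,0],[0,0,0],[0,0,0],[0,0,0],[0,0,0],[0,0,0],[0,0,0]])

```text
clock: 7.02
tcp_pos: [499.1, -215.4, 162.5]
orientation: [0.033, 0.999, -0.0, 0.0]
ft_force: [0.8, 0.6, 0.3]
opening: 85.1
grasp_force: 0.0
```

Run:
```python
from h import *
c=snap('top','t2'); s=snap('scene','s2'); 
a=cv2.resize(c['img'][130:250,250:410],(500,375),interpolation=cv2.INTER_CUBIC); b=cv2.resize(s['img'][150:290,170:390],(500,318)); 
im=np.zeros((600,800,3),np.uint8); a=cv2.resize(a,(400,300)); b=cv2.resize(s['img'][150:300,170:370],(400,300),interpolation=cv2.INTER_CUBIC); im=np.hstack([a,b])
cv2.imwrite('pics/p2.png',im[:,:,::-1])
```

```text
(no output)
```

View pics/p2.png

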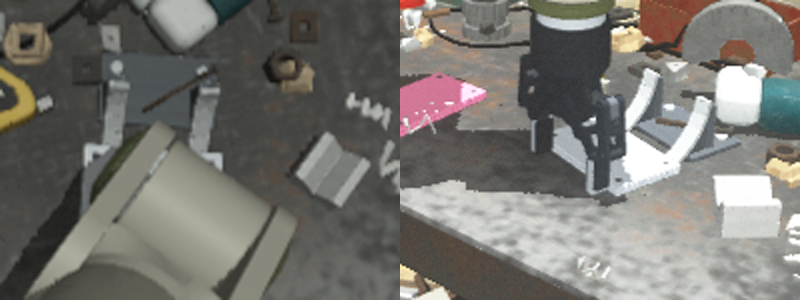

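The cover is square against the toes, with both fingers on its near edge. I'll push on.

Emit:
servo_tool(claw=[-1,-1,-1,-1,-1,-1,-1,-1,-1,-1,-1,-1], offset=[[-4,0,0],[-5,0,0],[-5,0,0],[-5,0,0],[-5,0,0],[-5,0,0],[-5,0,0],[-5,0,0],[-5,0,0],[-5,0,0],[-5,0,0],[0,0,0]], rot=[[0,0,0],[0,0,0],[0,0,0],[0,0,0],[0,0,0],[0,0,0],[0,0,0],[0,0,0],[0,0,0],[0,0,0],[0,0,0],[0,0,0]])

```text
clock: 8.62
tcp_pos: [553.2, -219.1, 162.7]
orientation: [0.033, 0.999, -0.0, 0.001]
ft_force: [0.6, 0.6, 0.2]
opening: 85.5
grasp_force: 0.1
```

Run:
```python
from h import *
s=snap('scene','s3'); w=snap('wrist','w3')
im=np.hstack([cv2.resize(s['img'][150:300,170:370],(400,300),interpolation=cv2.INTER_CUBIC),cv2.resize(w['img'],(400,300))])
cv2.imwrite('pics/p3.png',im[:,:,::-1])
```

```text
(no output)
```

View pics/p3.png

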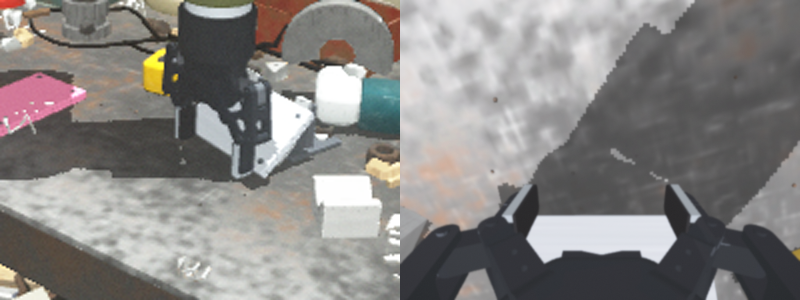

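The cover is tilting up the arms evenly. About 18 mm of pushing remains.

Emit:
servo_tool(claw=[-1,-1,-1,-1,-1,-1,-1,-1,-1], offset=[[-3,0,0],[-3,0,0],[-3,0,0],[-3,0,0],[-3,0,0],[-3,0,0],[0,0,0],[0,0,0],[0,0,0]], rot=[[0,0,0],[0,0,0],[0,0,0],[0,0,0],[0,0,0],[0,0,0],[0,0,0],[0,0,0],[0,0,0]])

```text
clock: 9.85
tcp_pos: [570.7, -220.2, 162.7]
orientation: [0.033, 0.999, -0.0, 0.0]
ft_force: [-0.8, 0.0, -0.0]
opening: 85.7
grasp_force: 0.0
```

Run:
```python
from h import *
s=snap('scene','s4'); w=snap('wrist','w4')
im=np.hstack([cv2.resize(s['img'][150:300,170:370],(400,300),interpolation=cv2.INTER_CUBIC),cv2.resize(w['img'],(400,300))])
cv2.imwrite('pics/p4.png',im[:,:,::-1])
```

```text
(no output)
```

View pics/p4.png

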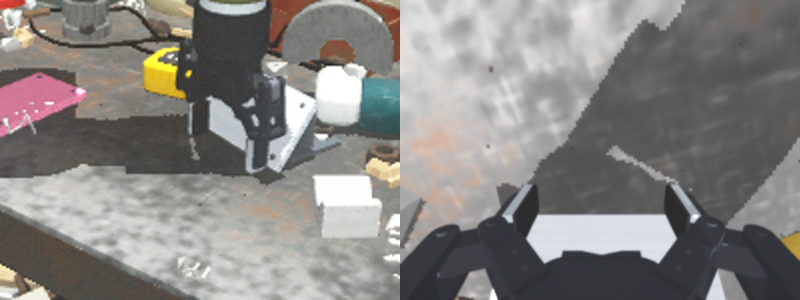

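The cover leans steeply at roughly 52–54° on both arms. I'll retreat, rise, close the fingers and pass over.

Emit:
servo_tool(claw=[-1,-1,-1,-1,0,1,1,1,1], offset=[[5,0,0],[15,0,0],[20,0,0],[0,0,-40],[0,0,-50],[0,0,-50],[0,0,0],[0,0,0],[0,0,0]], rot=[[0,0,0],[0,0,0],[0,0,0],[0,0,0],[0,0,0],[0,0,0],[0,0,0],[0,0,0],[0,0,0]])

```text
clock: 11.08
tcp_pos: [530.5, -217.4, 301.0]
orientation: [0.033, 0.999, 0.001, -0.001]
ft_force: [0.4, -0.0, -0.2]
opening: 0.0
grasp_force: 0.0
```

Run:
```python
from h import *
s=snap('scene','s5'); t=snap('top','t5')
im=np.hstack([cv2.resize(s['img'][150:300,170:370],(400,300),interpolation=cv2.INTER_CUBIC),cv2.resize(t['img'][130:250,250:410],(400,300),interpolation=cv2.INTER_CUBIC)])
cv2.imwrite('pics/p5.png',im[:,:,::-1])
c=np.load('t1.npz')
for z in (30,60): print(ray(c,270+262/5,140+55/5,z))
```

```text
[ 677.9 -243.1   30. ]
[ 670.  -238.9   60. ]
```

View pics/p5.png

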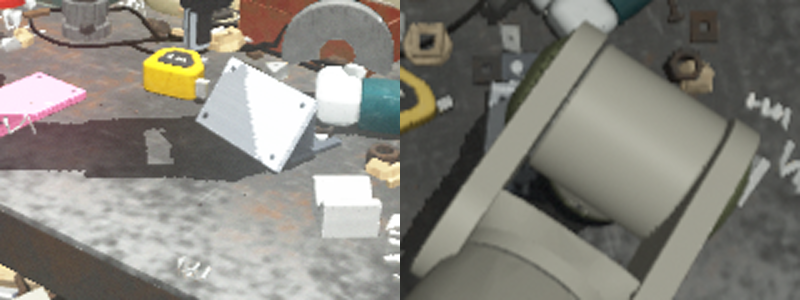

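The cover stands leaning by itself, with its raised corners at crop (232,60) and (316,97). The grinder's head is close behind the gap. I'll check the edge position.

Run:
```python
from h import *
s=np.load('s5.npz'); o=np.array([590.95,-220.45]); R=np.array([[.9976,-.0693],[.0693,.9976]])
for n,u,v,z in [('TL',232,60,70),('TR',316,97,70),('BR',277,170,6),('BL',198,122,6)]:
    p=ray(s,170+u/2,150+v/2,z); print(n,p,R@(p[:2]-o))
for u,v,z in [(340,99+0,0)]: pass
```

```text
TL [ 628.9 -166.3   70. ] [34.106325 56.649975]
TR [ 631.6 -284.7   70. ] [ 45.004965 -61.278755]
BR [ 581.2 -286.4    6. ] [ -5.156265 -66.467395]
BL [ 587.3 -161.2    6. ] [-7.747265 58.854855]
```

Emit:
servo_tool(claw=[1,1,1,1,1,1,1,1], offset=[[-15,4,0],[-25,0,0],[-25,0,0],[-25,0,0],[-25,0,0],[-12,0,0],[0,0,0],[0,0,0]], rot=[[0,0,0],[0,0,0],[0,0,0],[0,0,0],[0,0,0],[0,0,0],[0,0,0],[0,0,0]])

```text
clock: 12.18
tcp_pos: [657.4, -222.0, 302.0]
orientation: [0.033, 0.999, 0.0, -0.001]
ft_force: [0.2, 0.7, 0.8]
opening: 0.2
grasp_force: 0.0
```

Emit:
servo_tool(claw=[1,1,1,1,1,1,1,1,1], offset=[[0,0,10],[0,0,15],[0,0,15],[0,0,10],[0,0,10],[0,0,10],[0,0,7],[0,0,5],[0,0,0]], rot=[[0,0,0],[0,0,0],[0,0,0],[0,0,0],[0,0,0],[0,0,0],[0,0,0],[0,0,0],[0,0,0]])

```text
clock: 13.3
tcp_pos: [657.7, -222.0, 220.3]
orientation: [0.033, 0.999, 0.0, -0.0]
ft_force: [0.1, -0.1, 1.7]
opening: 0.6
grasp_force: 0.0
```

Run:
```python
from h import *
s=snap('scene','s6'); w=snap('wrist','w6')
im=np.hstack([cv2.resize(s['img'][150:300,170:370],(400,300),interpolation=cv2.INTER_CUBIC),cv2.resize(w['img'],(400,300))])
cv2.imwrite('pics/p6.png',im[:,:,::-1])
```

```text
(no output)
```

View pics/p6.png

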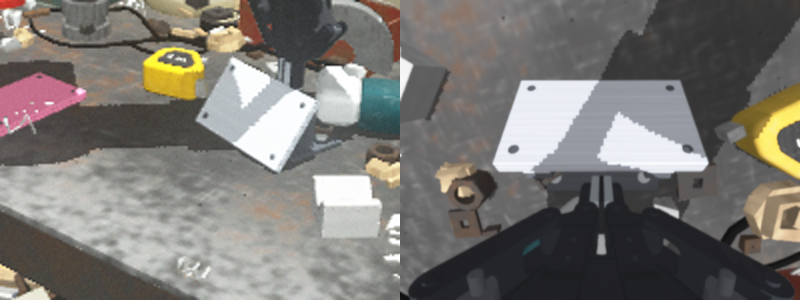

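The closed finger stands in the gap behind the raised edge and is clear of everything. I'll push it back towards the robot.

Emit:
servo_tool(claw=[1,1,1,1,1,1,1,1,1,1,1,1], offset=[[4,0,0],[4,0,0],[4,0,0],[4,0,0],[4,0,0],[4,0,0],[5,0,0],[5,0,0],[5,0,0],[5,0,0],[5,0,0],[0,0,0]], rot=[[0,0,0],[0,0,0],[0,0,0],[0,0,0],[0,0,0],[0,0,0],[0,0,0],[0,0,0],[0,0,0],[0,0,0],[0,0,0],[0,0,0]])

```text
clock: 14.9
tcp_pos: [608.6, -218.7, 220.6]
orientation: [0.033, 0.999, 0.0, -0.0]
ft_force: [-0.9, 0.1, -0.1]
opening: -0.1
grasp_force: 0.0
```

Run:
```python
from h import *
s=snap('scene','s7'); w=snap('wrist','w7')
im=np.hstack([cv2.resize(s['img'][150:300,170:370],(400,300),interpolation=cv2.INTER_CUBIC),cv2.resize(w['img'],(400,300))])
cv2.imwrite('pics/p7.png',im[:,:,::-1])
```

```text
(no output)
```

View pics/p7.png

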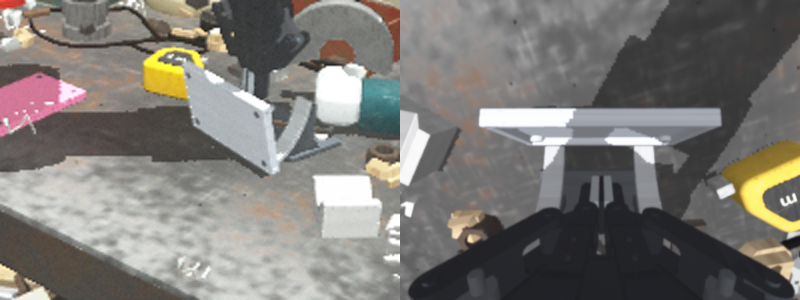

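The cover is now nearly upright with its raised edge tipped past the arms. I'll keep pushing in the same direction.

Emit:
servo_tool(claw=[1,1,1,1,1,1,1,1,1,1,1,1], offset=[[4,0,0],[4,0,0],[4,0,0],[4,0,0],[4,0,0],[4,0,0],[5,0,0],[5,0,0],[5,0,0],[5,0,0],[0,0,0],[0,0,0]], rot=[[0,0,0],[0,0,0],[0,0,0],[0,0,0],[0,0,0],[0,0,0],[0,0,0],[0,0,0],[0,0,0],[0,0,0],[0,0,0],[0,0,0]])

```text
clock: 16.5
tcp_pos: [565.0, -215.8, 220.6]
orientation: [0.033, 0.999, -0.0, 0.0]
ft_force: [0.3, -0.8, -0.6]
opening: 0.2
grasp_force: 0.0
```

Emit:
servo_tool(claw=[1,1,1,1,1,1,1,1,1,1], offset=[[0,0,-20],[0,0,-40],[0,0,-40],[0,40,0],[0,55,0],[0,55,0],[0,55,0],[0,55,0],[0,0,0],[0,0,0]], rot=[[0,0,0],[0,0,0],[0,0,0],[0,0,0],[0,0,0],[0,0,0],[0,0,0],[0,0,0],[0,0,0],[0,0,0]])

```text
clock: 17.75
tcp_pos: [582.4, 43.4, 320.5]
orientation: [0.033, 0.999, -0.0, 0.0]
ft_force: [0.5, -1.0, -1.2]
opening: 0.5
grasp_force: 0.0
```

Run:
```python
from h import *
t=snap('top','t8'); s=snap('scene','s8')
print(readout.observe()['tcp_pos'])
a=cv2.cvtColor(t['img'],cv2.COLOR_RGB2HSV); m=((a[...,1]<40)&(a[...,2]>130)).astype('u1'); m[:140]=0;m[260:]=0;m[:,:260]=0;m[:,430:]=0
m=cv2.morphologyEx(m,cv2.MORPH_CLOSE,np.ones((5,5)))
n,l,st,ce=cv2.connectedComponentsWithStats(m)
o=np.array([590.95,-220.45]); R=np.array([[.9976,-.0693],[.0693,.9976]])
for i in range(1,n):
    if st[i,4]>150:
        pts=np.argwhere(l==i)[:,::-1].astype('f4'); (c,wh,an)=cv2.minAreaRect(pts); b=cv2.boxPoints((c,wh,an))
        print(st[i],np.round(wh,1),[ (R@(ray(t,*p,8)[:2]-o)).round(0) for p in b], 'c',R@(ray(t,*c,8)[:2]-o))
t1=np.load('t1.npz')
d=cv2.absdiff(t['img'],t1['img']).max(2)
# unchanged check of bystanders
for n,(u,v) in dict(tape=(385,266),vb=(598,309),nut=(571,246)).items():
    u,v=int(u/1.5625),int(v/1.5625); print(n,d[v-12:v+12,u-14:u+14].mean())
g=cv2.cvtColor(t['img'],cv2.COLOR_RGB2GRAY)[180:250:3,278:360:3]
print('\n'.join(' '.join('%3d'%x for x in r) for r in g))
```

```text
[582.40195059  42.54591085 320.49236509]
[369 183  22  24 214] [13.4 20.5] [array([  -9., -127.]), array([  28., -160.]), array([   7., -183.]), array([ -30., -150.])] c [  -0.911725 -154.986425]
[383 187  45  30 331] [43.  27.1] [array([ -39., -167.]), array([  26., -175.]), array([  17., -275.]), array([ -47., -266.])] c [ -10.672905 -220.821415]
[ 282  194   57   39 1923] [56.1 34.6] [array([-97.,  67.]), array([-16.,  67.]), array([-16., -65.]), array([-97., -63.])] c [-56.671415   1.225655]
tape 6.315476190476191
vb 6.708333333333333
nut 5.087797619047619
 64  67  64  70  66 135 136  77  58  61  67  69  58  63  69  74  84 135 136  80  67  67  65  65  66  66  68  70
 62  62  65  62  73 145 127  64  65  63  67  64  63  62  65  65 120 136 137  68  71  69  78  65  65  68  70  72
 62  62  67  74  83 145 144  66  66  65  78  65  63  63  64  69 151 146 140  67  67  67  64  68  68  71  77  73
 63  62  62  65  71  76  85  67  67  63  60  62  61  61  63  66 145 146 135  64  66  70  71  74  72  68  68  71
 71  70  67  64  68  69  67  68  67  69  64  67  73  65  64  63  62  64  66  66  68  
[... 1454 characters left out ...]
  85  95  91  91  93  91  87
 76  84  86  76  72  74  78  73  73  75  75  91  78  84  84  92  93  80  79  77  67  82  84  86  91  96  92  92
 80  85  84  82  76  89  76  72  82  83  91  93  88  83  85  89  93  84  78  85  89  77  78  92  96  95  98 102
 90  92  92  86  85  80  68  73  89  84  89  94  93  84  79  80  77  86  80  87  97  89  90 100  99  90 102 103
 96  91  84  96  99  78  76  87  87  75  89  97 104  76  71  79  85  88  82  97  96  78  78  91  97  92 106 102
 89  95  94  94  86  80  89  90  80  74  93  98 104  87  85  89  82  86  90  94  93  81  96 100 105 105 101 104
 98 103  95  81  69  75  80  86  80  80  87  83  86  82  85 100  74  94  92  82  99  98  99  87 104  99  92  95
```

The cover lies flat with its centre at about x −57, y 1 mm in the stop frame. The rim shading shows the open side up, and the bystanders haven't moved.

```bash
python3 -c "
from station import ctrl
print(ctrl.hand_in())"
```

```text
the job is handed in; nothing more can be done
None
```

The job is handed in: the cover was tipped up on the stop and flipped, and it lies flat, open side up, about 57 mm in front of the toes. The tape measure, V-block and nut look unmoved in the final top camera image.

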